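Close the quarter-turn fastener on the wing access bay

TASK

One of the two riveted aluminium bays still has its quarter-turn fastener standing proud. Turn that fastener by its wing until its cross bar lines up with the slot, push it in, and give it a quarter turn (either way) so that it locks in there crosswise; then let go. Leave the fastener on the other bay, already locked, as it is.

Things in the scene. Friction and masses are not known exactly. Their poses are not given: they have to be found in the camera images.
- fastener_wing (a point): Grip point of the proud fastener's wing, on its upright turning axis: a dark upright blade 48 mm long (x axis), 10 mm thick (y), 34 mm tall, from 23 mm below this point to 11 mm above; looks the same after a half turn. Pinch it across its thickness with the fingertips no lower than 20 mm below this point: it then goes down some 18 mm, and they must stay off the cover, 49 mm below this point.
- fastener: The proud fastener (steel, 150 g), origin under the centre of its cross bar: 52 mm long (x axis, parallel to the wing), 8 mm wide and high. At first it lies on the cover, slanting 34 to 69 degrees from the slot's line. Above it: 14 mm shank, 26 mm round flange (underside 22 mm up), wing. A tail in a round bore (1.5 mm play) keeps it upright and centred on the slot; no stop limits its turn.
- slot (a point): Centre of the slot, 56 (x axis) x 18 mm, in the flat 6 mm cover, 75 mm above the bench, of the proud one's bay (fixed box, 160 x 160 mm). The bar passes if within 10 degrees of the slot's line. Below it at 14 mm down; flange stops at 22; turn at about 18. A spring pushes up, 2 to 6 N: let go crosswise, it holds the bar up against the cover's underside, 14 mm down; in line, it pops it out.
- closed_fastener (a joint): Turn of the other fastener about its upright axis, rad, 0 at the start. Same shape, on the other, identical bay beside the first (to the robot's left or right); its wing stands 14 mm lower. It is already locked crosswise to its slot: to be left alone.
Things that resemble listed ones, but are neither listed nor needed, are in the scene too. What is shaped like the part that bears slot but green is not meant.

How it is judged (in metres and radians):
On the way, in this order (a step that is already met when the one before it is completed fails the run):
1. the cross bar is in line with the slot and pushed in through it (z of fastener_wing in the frame of slot below 0.039 m and angle between the x axis of fastener_wing and the x axis of slot, either way round below 0.35 rad), for 0.05 s.
2. the fastener is turned crosswise below the cover (z of fastener_wing in the frame of slot below 0.039 m and angle between the x axis of fastener_wing and the x axis of slot, either way round above 1.05 rad), for 0.1 s.
At the end, for the whole second after the job is handed in: Let go and locked: the fastener's grip point at most 39 mm above the cover (10 mm lower than at the start), its wing at least 60 degrees from the slot's line, upright within 11 degrees, over the slot within 12 mm; the other fastener not turned by over 17 degrees (all of step 2 and horizontal distance between fastener_wing and slot below 0.012 m and angle between fastener_wing's own z axis and vertical below 0.2 rad and value of joint closed_fastener between -0.3 and 0.3 rad); the robot touches nothing.
It fails at once if the already locked fastener is turned by more than 17 degrees (value of joint closed_fastener above 0.3 rad or value of joint closed_fastener below -0.3 rad).
It also fails if it takes over 38 s, if anything falls off the work surface, if the arm or the gripper's body presses on something with over 40 N, if the wrist force passes 120 N, or if a joint passes its speed limit or range.

ROBOT

A 7-joint arm with a two-finger parallel gripper is mounted at the origin on the work surface. World frame = base frame: x ahead of the robot, y to its left, z up, the work surface at z = 0. Lengths are in m, angles in degrees, forces in N, time in s.
With the tool pointing down it reaches from about 0.425 to 0.875 m from the base axis. Payload 8.4 kg.
Tool frame: the origin (TCP) lies midway between the tips of the shut fingers; the grasp point (between the pads) lies 19 mm behind it; z points along the fingers, y is the line along which they close (so a half turn about z gives the same grasp; the last joint's range is limited). The gripper opens to 85 mm and grips with 20 to 120 N. Pads are 22 mm wide; open, the fingers measure 114 mm over their backs; the gripper's body (76 mm by 85 mm) begins 54 mm behind the grasp point. The pads swing forward as they close: fully open they stand 13 mm farther back than shut.
Start: joints at [-76.559, 19.091, 2.286, 83.961, -0.768, 76.965, -3.352], TCP at [0.213, 0.614, 0.231] pointing down, gripper open.
Joint ranges: [-147.57, 147.57], [-21.85, 119.76], [-74.77, 79.35], [14.55, 137.4], [-85.83, 265.84], [4.83, 119.75], [-152.11, 152.11]. Speed limits (degrees/s): [127.2, 127.2, 159.86, 159.86, 180, 180, 180].

INTERFACE

Orientations are given as a 3x3 rotation matrix whose columns are the frame's x, y, z axes.
In Python, from plant import env, eyes gives the robot as it stands. The module is installed in compiled form; this text tells all that it offers.
- The arm moves only by the tool send_rows, never from a script. Its argument "increments" is a list that holds one entry, the list of rows, each a list of 7 numbers: the shift along the world's x, y, z in cm, then the turn, a rotation vector about the world's x, y, z in rad, then the closure, from 0 (fully open) to 1 (shut). A call has 1 to 20 rows; each row is the pose to reach, as a shift and turn from the pose commanded when the call began; what a row does not reach only later rows make up. A row lasts 1/12 s, in which the tool goes at most 41.7 mm and 7.16 degrees, less where a joint would pass 70% of its speed; a pose out of reach is approached as far as the arm can. A call with a gripper value outside its range is refused whole. The fingers move at their own pace and stop on an object; "grip_force" is the grip in N (left out, the last holds). Time passes only in rows, so rows that repeat a pose let the fingers close. It gives the time, the measured TCP pose, the force, the opening and the grip force at its end, in the units of the state.
- env.observe(): the state, without advancing time (a new reading comes with each control period).
- eyes.snapshot(name): name is "side" or "top" or "wrist"; returns a dict with "img" (480x640x3 uint8, red, green, blue), "z_map" (480x640 float32, m along the optical axis (not along the pixel's ray), 0 where there is no reading), "mtx" (3x3 intrinsics, pixels), "cam_to_world" (4x4, takes a point from camera to world coordinates); the wrist camera has in their place "hand_eye" (4x4, takes a point from camera to tool coordinates, whose origin is the TCP and whose axes are the flange's). Camera axes: x right, y down, z forward; pixel columns grow to the right and rows downward; lengths in m; the calibration is good to about 2 mm. A picture is of the moment at which its call begins: read the wrist's pose just before it.
- env.job_done(): hands the job in; it is judged then, once.
The state is a dict: "clock": time; "joint_pos": joint angles; "qvel": joint speeds; "tau": joint torques, N m; "tool_pos": TCP position; "tcp_rot": TCP orientation; "force": force on the tool from outside, world axes, zero at the start; "torque": the same for the moment, N m; "opening": finger opening in m; "finger_force": force on a finger pad.
Only numpy, scipy, OpenCV 4.12 (cv2) and the standard library are available. Lean on these libraries where they do the work, as an engineer would, in place of code of your own. Each camera call takes 0.05 s, during which the arm holds its last target. There are 200 camera calls.

## Working session

There is one attempt and no reset: what is moved stays moved. The work goes in short steps, Python scripts to look and compute and a tool call to move; the robot and the scene stay as the last step left them, time stands still between calls to the robot, and variables do not carry over. Pictures are saved under pics/ and viewed, at most 10 in all, crops included, and the job is handed in when it is done.

Besides the shell and the picture viewer there is one more tool, called after "Emit:" in YAML: its name, and indented under it one key for each argument. send_rows: Moves the arm, as the interface text tells. Its arguments: {"type":"object","properties":{"increments":{"type":"array"},"grip_force":{"type":"number"}},"required":["increments"]}

```bash
mkdir -p pics; cat > h.py <<'E'
import numpy as np, cv2
from plant import env, eyes
def snap(n):
    s=env.observe(); d=eyes.snapshot(n)
    if n=="wrist":
        T=np.eye(4);T[:3,:3]=s["tcp_rot"];T[:3,3]=s["tool_pos"];d["T"]=T@d["hand_eye"]
    else: d["T"]=np.array(d["cam_to_world"])
    return d
def cloud(d):
    z=d["z_map"];K=d["mtx"];v,u=np.mgrid[:480,:640]
    p=np.stack([(u-K[0,2])/K[0,0]*z,(v-K[1,2])/K[1,1]*z,z],-1)
    return p@d["T"][:3,:3].T+d["T"][:3,3]
def save(d,n): cv2.imwrite("pics/"+n,d["img"][:,:,::-1])
E
python3 - <<'E'
from h import *
s=env.observe();print({k:np.round(v,3).tolist() for k,v in s.items()})
ims=[]
for n in("top","side"):
    d=snap(n);np.savez(f"{n}.npz",P=cloud(d),img=d["img"],K=d["mtx"],T=d["T"]);save(d,n+".png");print(n,d["T"].round(3).tolist())
E
```

```text
{'clock': 0.0, 'joint_pos': [-76.557, 19.134, 2.283, 84.012, -0.768, 76.964, -3.353], 'qvel': [-0.047, -0.061, 0.094, -0.053, -0.095, -0.041, -0.036], 'tau': [0.001, -65.851, 1.366, -40.559, 0.017, 0.012, -0.0], 'tool_pos': [0.213, 0.614, 0.23], 'tcp_rot': [[-0.945, 0.328, -0.0], [0.328, 0.945, -0.002], [-0.0, -0.002, -1.0]], 'force': [-0.645, 0.6, 0.129], 'torque': [-0.006, 0.016, -0.005], 'finger_force': 0.0, 'opening': 0.086}
top [[-0.015, -0.981, 0.192, 0.288], [-1.0, 0.019, 0.017, -0.015], [-0.02, -0.192, -0.981, 0.89], [0.0, 0.0, 0.0, 1.0]]
side [[0.878, -0.333, 0.343, 0.191], [-0.478, -0.587, 0.653, -0.52], [-0.016, -0.738, -0.675, 0.646], [0.0, 0.0, 0.0, 1.0]]
```

View pics/top.png

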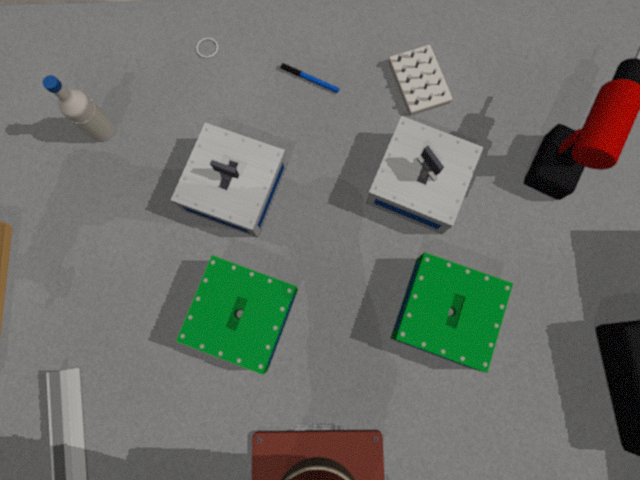

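View pics/side.png

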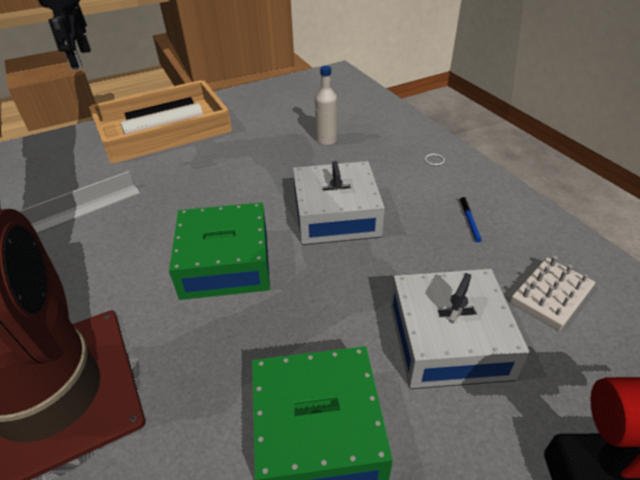

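The white bay at right (top px ~430,160) has the slanted, proud wing. The left one (px ~225,170) is crosswise to its slot, so it is the locked one. Next I measure the right bay.

```bash
python3 - <<'E'
from h import *
out=[]
for n,(u0,v0,u1,v1) in dict(top=(350,105,500,240),side=(380,255,540,390)).items():
    f=np.load(n+".npz");P=f["P"];im=f["img"]
    c=im[v0:v1,u0:u1,::-1];out.append(cv2.resize(c,(400,340),interpolation=cv2.INTER_CUBIC))
    Q=P[v0:v1,u0:u1];g=im[v0:v1,u0:u1].astype(int)
    box=((abs(Q[...,2]-.075)<.006)&(g.min(-1)>110)).astype(np.uint8)
    n_,l,st,_=cv2.connectedComponentsWithStats(box);k=1+st[1:,4].argmax()
    xy=Q[l==k]
    r=cv2.minAreaRect((xy[:,:2]*1000).astype(np.float32));print(n,"box mm",r,"z",np.median(xy[:,2]))
    m=(Q[...,2]>.104)&(Q[...,2]<.145)
    w=Q[m];print("wing",len(w),w[:,2].max());print(cv2.minAreaRect((w[:,:2]*1000).astype(np.float32)), np.median(w,0))
    t=w[w[:,2]>.128];print("top face",len(t),cv2.minAreaRect((t[:,:2]*1000).astype(np.float32)))
    # dark pixels at cover level, cast to cover plane
    K,T=f["K"],f["T"];v,u=np.nonzero((g.max(-1)<75)&(abs(Q[...,2]-.06)<.03));u=u+u0;v=v+v0
    dr=np.stack([(u-K[0,2])/K[0,0],(v-K[1,2])/K[1,1],np.ones(len(u))],-1)@T[:3,:3].T
    X=T[:3,3]+dr*((.075-T[2,3])/dr[:,2])[:,None];print("dark",len(X),X[:,:2].mean(0))
cv2.imwrite("pics/crop.png",np.hstack(out))
E
```

```text
top box mm ((576.203857421875, -206.88717651367188), (160.27951049804688, 162.12889099121094), 65.88841247558594) z 0.07404241944260459
wing 334 0.13736886308218965
((575.3922119140625, -205.5362091064453), (48.256561279296875, 13.528647422790527), 30.238346099853516) [ 0.57391622 -0.20509553  0.13066773]
top face 185 ((575.955322265625, -206.44151306152344), (48.16182327270508, 11.345561981201172), 31.827342987060547)
dark 470 [ 0.50845604 -0.17940102]
side box mm ((575.0416259765625, -206.03256225585938), (163.7495574951172, 160.49191284179688), 65.8373031616211) z 0.07563231913089025
wing 327 0.13766136775890603
((573.83837890625, -206.8008270263672), (49.04619598388672, 10.001747131347656), 31.747583389282227) [ 0.56524358 -0.21317368  0.13411353]
top face 207 ((574.1290283203125, -206.58682250976562), (48.32659149169922, 9.943617820739746), 31.747583389282227)
dark 1246 [ 0.5267392  -0.23819077]
```

View pics/crop.png

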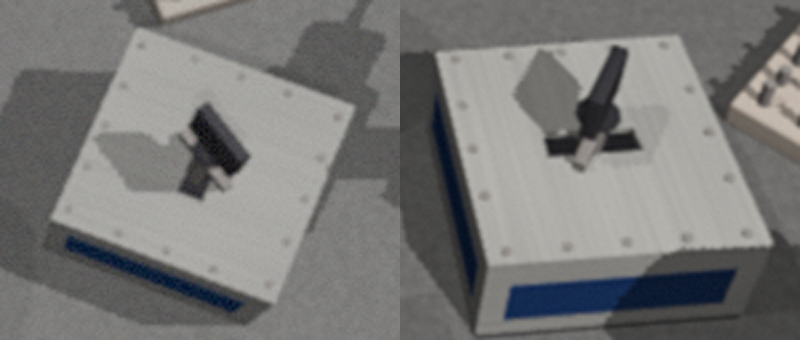

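The right bay is the proud one. Its centre is about (0.5755, -0.2065) with cover z ≈ 0.075, and its wing lies at 31.8° with its top at 0.137 (expected 0.135). The slot runs along -24.1°, a slant of 56°, which is inside the stated 34–69°. So the plan is to grip across the wing, turn -56°, push down 20 mm, then turn +90°.

Emit:
send_rows:
  increments:
    - [[21.7, -36.4, 1, 0, 0, -1.1, 0], [21.7, -36.4, 1, 0, 0, -1.1, 0], [21.7, -36.4, 1, 0, 0, -1.1, 0], [21.7, -36.4, 1, 0, 0, -1.1, 0], [21.7, -36.4, 1, 0, 0, -1.1, 0], [21.7, -36.4, 1, 0, 0, -1.1, 0], [21.7, -36.4, 1, 0, 0, -1.1, 0], [21.7, -36.4, 1, 0, 0, -1.1, 0], [21.7, -36.4, 1, 0, 0, -1.1, 0], [21.7, -36.4, 1, 0, 0, -1.1, 0], [36.2, -82.1, 0, 0, 0, -2.25, 0], [36.2, -82.1, 0, 0, 0, -2.25, 0], [36.2, -82.1, 0, 0, 0, -2.25, 0], [36.2, -82.1, 0, 0, 0, -2.25, 0], [36.2, -82.1, 0, 0, 0, -2.25, 0], [36.2, -82.1, 0, 0, 0, -2.25, 0], [36.2, -82.1, 0, 0, 0, -2.25, 0], [36.2, -82.1, 0, 0, 0, -2.25, 0], [36.2, -82.1, 0, 0, 0, -2.25, 0], [36.2, -82.1, 0, 0, 0, -2.25, 0]]
  grip_force: 60

```text
clock: 1.77
tool_pos: [0.5537, -0.1422, 0.2328]
tcp_rot: [[0.852, 0.523, 0.0], [0.523, -0.852, 0.0], [0.001, 0.0, -1.0]]
force: [1.0, -0.5, -0.2]
opening: 0.0852
finger_force: 0.0
```

Emit:
send_rows:
  increments:
    - [[1.0, -4.0, 0, 0, 0, 0, 0], [1.0, -4.0, 0, 0, 0, 0, 0], [1.0, -4.0, 0, 0, 0, 0, 0], [1.0, -4.0, 0, 0, 0, 0, 0], [1.0, -4.0, 0, 0, 0, 0, 0]]

```text
clock: 2.18
tool_pos: [0.5637, -0.1787, 0.2325]
tcp_rot: [[0.847, 0.531, -0.0], [0.531, -0.847, 0.001], [0.0, -0.001, -1.0]]
force: [0.1, 1.0, 0.5]
opening: 0.0854
finger_force: 0.0
```

```bash
python3 - <<'E'
from h import *
s=env.observe();print(s["tool_pos"],s["joint_pos"],s["tcp_rot"][:,1])
d=snap("wrist");save(d,"w1.png");P=cloud(d)
w=P[(P[...,2]>.128)&(P[...,2]<.14)&(np.hypot(P[...,0]-.575,P[...,1]+.206)<.05)]
print(len(w),w[:,2].max(),cv2.minAreaRect((w[:,:2]*1000).astype(np.float32)))
b=P[(abs(P[...,2]-.075)<.004)&(d["img"].min(-1)>90)];print(len(b),cv2.minAreaRect((b[:,:2]*1000).astype(np.float32)))
E
```

```text
[ 0.56367618 -0.17868572  0.23245734] [-25.98486324  15.43763796  47.66486849  94.20883717 -11.76569697
  75.59602217 -34.31901208] [ 0.53104241 -0.84734458 -0.00105522]
931 0.13674520544442284 ((574.6763305664062, -208.036376953125), (47.8122673034668, 10.145256996154785), 32.20188522338867)
33759 ((500.4791259765625, -128.54141235351562), (330.78204345703125, 412.1532897949219), 13.371795654296875)
```

View pics/w1.png

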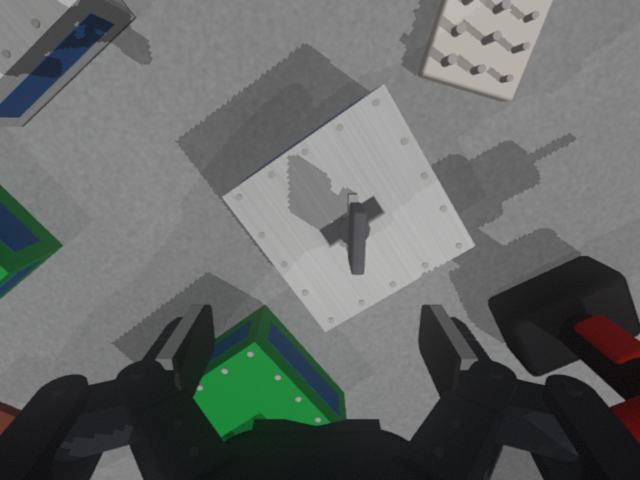

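Wrist view: the wing (px ~357,238) stands upright in the image between the open fingers, and the slot (322,240)-(382,205) lies along the box axis. This agrees with the earlier estimates. I move over it, descend to TCP z = 0.108 and close.

Emit:
send_rows:
  increments:
    - [[1.1, -2.8, 0, 0, 0, 0, 0], [1.1, -2.8, -3, 0, 0, 0, 0], [1.1, -2.8, -6, 0, 0, 0, 0], [1.1, -2.8, -9, 0, 0, 0, 0], [1.1, -2.8, -11, 0, 0, 0, 0], [1.1, -2.8, -12.4, 0, 0, 0, 0], [1.1, -2.8, -12.4, 0, 0, 0, 0], [1.1, -2.8, -12.4, 0, 0, 0, 0], [1.1, -2.8, -12.4, 0, 0, 0, 0.6], [1.1, -2.8, -12.4, 0, 0, 0, 0.8], [1.1, -2.8, -12.4, 0, 0, 0, 1], [1.1, -2.8, -12.4, 0, 0, 0, 1], [1.1, -2.8, -12.4, 0, 0, 0, 1], [1.1, -2.8, -12.4, 0, 0, 0, 1], [1.1, -2.8, -12.4, 0, 0, 0, 1], [1.1, -2.8, -12.4, 0, 0, 0, 1], [1.1, -2.8, -12.4, 0, 0, 0, 1]]

```text
clock: 3.65
tool_pos: [0.5747, -0.2082, 0.1091]
tcp_rot: [[0.848, 0.529, 0.0], [0.529, -0.848, 0.0], [0.0, -0.0, -1.0]]
force: [-2.5, 1.4, 5.7]
opening: 0.009
finger_force: 58.8
```

```bash
python3 - <<'E'
from h import *
s=env.observe();print(s["tool_pos"],s["joint_pos"],np.degrees(np.arctan2(s["tcp_rot"][1,1],s["tcp_rot"][0,1])),s["opening"],s["finger_force"],s["force"])
E
```

```text
[ 0.57469108 -0.20824602  0.1090899 ] [-19.46993336  24.87348192  44.89625377  99.57719558 -19.38531266
  63.59417483 -26.50407969] -58.03948648133181 0.00903786602099696 58.84658753871918 [-2.47010848  1.36981818  5.72124194]
```

Gripped: opening 9 mm, force 59 N. I turn to the slot line.

Emit:
send_rows:
  increments:
    - [[0, 0, 0, 0, 0, -0.1, 1], [0, 0, 0, 0, 0, -0.2, 1], [0, 0, 0, 0, 0, -0.3, 1], [0, 0, 0, 0, 0, -0.4, 1], [0, 0, 0, 0, 0, -0.5, 1], [0, 0, 0, 0, 0, -0.6, 1], [0, 0, 0, 0, 0, -0.7, 1], [0, 0, 0, 0, 0, -0.8, 1], [0, 0, 0, 0, 0, -0.9, 1], [0, 0, 0, 0, 0, -0.98, 1], [0, 0, 0, 0, 0, -0.98, 1], [0, 0, 0, 0, 0, -0.98, 1], [0, 0, 0, 0, 0, -0.98, 1]]

```text
clock: 4.73
tool_pos: [0.5746, -0.2083, 0.1086]
tcp_rot: [[0.913, -0.407, -0.0], [-0.407, -0.913, -0.0], [-0.0, 0.0, -1.0]]
force: [-0.3, -0.0, -0.4]
opening: 0.009
finger_force: 58.4
```

```bash
python3 - <<'E'
from h import *
s=env.observe();print(s["tool_pos"],s["joint_pos"],np.degrees(np.arctan2(s["tcp_rot"][1,0],s["tcp_rot"][0,0])),s["opening"],s["force"],s["torque"])
d=snap("wrist");save(d,"w2.png");P=cloud(d)
w=P[(P[...,2]>.128)&(P[...,2]<.14)&(np.hypot(P[...,0]-.575,P[...,1]+.206)<.05)]
b=((abs(P[...,2]-.075)<.004)&(d["img"].min(-1)>100)&(np.hypot(P[...,0]-.575,P[...,1]+.206)<.12)).astype(np.uint8)
n,l,st,_=cv2.connectedComponentsWithStats(b);q=P[l==1+st[1:,4].argmax()];print(cv2.minAreaRect((q[:,:2]*1000).astype(np.float32)))
E
```

```text
[ 0.57458738 -0.20825667  0.10859307] [-27.68642196  29.7696437   57.37945931  99.93624254 -27.33534689
  65.58554087 -76.0513404 ] -24.025591041087786 0.008962886511757025 [-0.31471099 -0.03532747 -0.38011504] [ 0.11477685 -0.0249327   0.00767239]
((584.9536743164062, -212.92767333984375), (160.9093017578125, 137.0049285888672), 66.03546142578125)
```

View pics/w2.png

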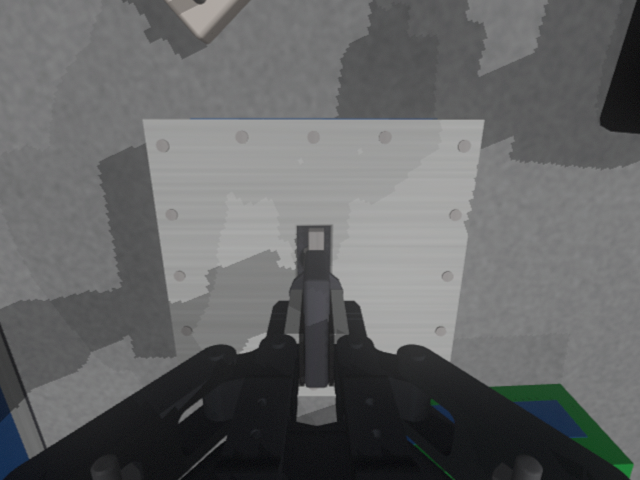

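The bar (px ~315,238) sits centred and parallel in the slot. I push down 2 cm.

Emit:
send_rows:
  increments:
    - [[0, 0, -0.4, 0, 0, 0, 1], [0, 0, -0.8, 0, 0, 0, 1], [0, 0, -1.2, 0, 0, 0, 1], [0, 0, -1.6, 0, 0, 0, 1], [0, 0, -1.9, 0, 0, 0, 1], [0, 0, -1.9, 0, 0, 0, 1], [0, 0, -1.9, 0, 0, 0, 1], [0, 0, -1.9, 0, 0, 0, 1]]

```text
clock: 5.45
tool_pos: [0.5746, -0.2083, 0.0896]
tcp_rot: [[0.912, -0.41, -0.0], [-0.41, -0.912, 0.0], [-0.0, -0.0, -1.0]]
force: [0.4, 1.3, 2.3]
opening: 0.0088
finger_force: 58.7
```

```bash
python3 - <<'E'
from h import *
d=snap("wrist");P=cloud(d)
w=P[(P[...,2]>.095)&(np.hypot(P[...,0]-.575,P[...,1]+.206)<.026)]
cv2.imwrite("pics/w3.png",d["img"][150:480,120:520,::-1])
d=snap("side");c=d["img"][240:390,380:540,::-1];cv2.imwrite("pics/s3.png",cv2.resize(c,(640,600)))
E
```

```text
(no output)
```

View pics/w3.png

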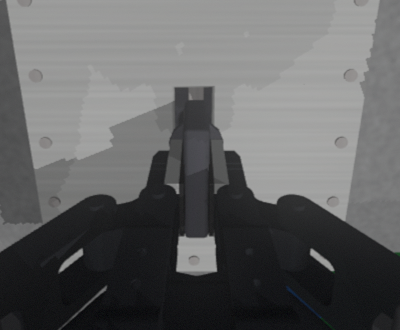

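The fastener went in 19 mm with only spring force, and the bar is down in the slot (px ~196,95). I now give it the quarter turn back (+90°).

Emit:
send_rows:
  increments:
    - [[0, 0, 0, 0, 0, 0.1, 1], [0, 0, 0, 0, 0, 0.2, 1], [0, 0, 0, 0, 0, 0.3, 1], [0, 0, 0, 0, 0, 0.4, 1], [0, 0, 0, 0, 0, 0.5, 1], [0, 0, 0, 0, 0, 0.6, 1], [0, 0, 0, 0, 0, 0.7, 1], [0, 0, 0, 0, 0, 0.8, 1], [0, 0, 0, 0, 0, 0.9, 1], [0, 0, 0, 0, 0, 1.0, 1], [0, 0, 0, 0, 0, 1.1, 1], [0, 0, 0, 0, 0, 1.2, 1], [0, 0, 0, 0, 0, 1.3, 1], [0, 0, 0, 0, 0, 1.4, 1], [0, 0, 0, 0, 0, 1.5, 1], [0, 0, 0, 0, 0, 1.57, 1], [0, 0, 0, 0, 0, 1.57, 1], [0, 0, 0, 0, 0, 1.57, 1], [0, 0, 0, 0, 0, 1.57, 1], [0, 0, 0, 0, 0, 1.57, 1]]

```text
clock: 7.22
tool_pos: [0.5749, -0.2088, 0.09]
tcp_rot: [[0.412, 0.911, 0.001], [0.911, -0.412, -0.001], [-0.0, 0.001, -1.0]]
force: [1.0, -1.2, 3.4]
opening: 0.0087
finger_force: 59.0
```

Emit:
send_rows:
  increments:
    - [[0, 0, 0.2, 0, 0, 0, 1], [0, 0, 0.4, 0, 0, 0, 1], [0, 0, 0.4, 0, 0, 0, 0.5], [0, 0, 0.4, 0, 0, 0, 0], [0, 0, 0.4, 0, 0, 0, 0], [0, 0, 0.4, 0, 0, 0, 0], [0, 0, 0.4, 0, 0, 0, 0], [0, 0, 0.4, 0, 0, 0, 0], [0, 0, 0.4, 0, 0, 0, 0], [0, 0, 2, 0, 0, 0, 0], [0, 0, 5, 0, 0, 0, 0], [0, 0, 8, 0, 0, 0, 0], [0, 0, 12, 0, 0, 0, 0], [0, 0, 14, 0, 0, 0, 0], [0, 0, 14, 0, 0, 0, 0], [0, 0, 14, 0, 0, 0, 0], [0, 0, 14, 0, 0, 0, 0]]

```text
clock: 8.63
tool_pos: [0.5742, -0.2081, 0.2289]
tcp_rot: [[0.41, 0.912, -0.001], [0.912, -0.41, 0.0], [0.0, -0.001, -1.0]]
force: [0.7, -0.1, 0.1]
opening: 0.0855
finger_force: 0.0
```

```bash
python3 - <<'E'
from h import *
s=env.observe();print(s["clock"],s["tool_pos"],s["opening"],s["force"],np.abs(s["qvel"]).max())
d=snap("wrist");save(d,"w4.png");P=cloud(d)
w=P[(P[...,2]>.11)&(P[...,2]<.14)&(np.hypot(P[...,0]-.575,P[...,1]+.206)<.05)]
print(len(w),np.percentile(w[:,2],[50,95]),cv2.minAreaRect((w[:,:2]*1000).astype(np.float32)))
E
```

```text
8.6333 [ 0.57422124 -0.20807333  0.22892183] 0.08550294799053502 [ 0.65657104 -0.05495524  0.12347851] 0.7722362509982365
881 [0.12049683 0.12163792] ((574.4765625, -208.24313354492188), (47.746517181396484, 9.818033218383789), 65.97457885742188)
```

View pics/w4.png

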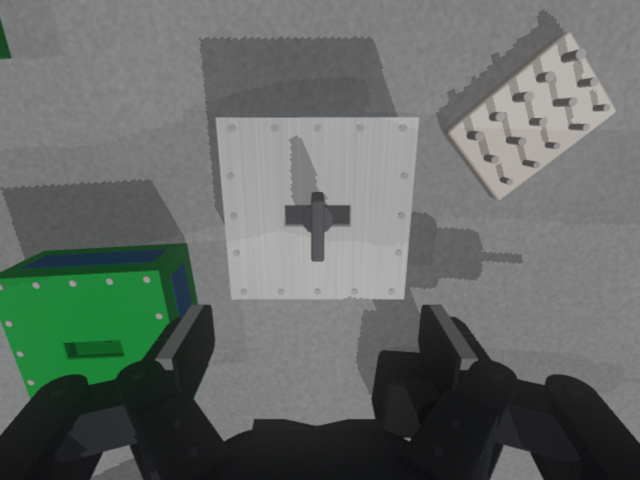

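The wing (px ~318,227) is crosswise to the slot (285–350, 215). Its top is at 0.121, 14 mm lower than at the start, so it is locked.

```bash
python3 -c "
from plant import env
print(env.job_done())"
```

```text
the job is handed in; nothing more can be done
None
```

The proud fastener is pushed in, turned crosswise, locked (wing 14 mm lower, at 90° to the slot) and released; the other one was not touched, and the job was handed in at about 8.7 s, with no verdict returned.

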